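# Roll the round birdhouse body up into the drilling cradle and shut the keeper

## Task

Push the big turned wooden round slowly up the plywood ramp with your fingers behind it all the way, never letting it roll free on the slope, until it is home against the stop block at the top. Then swing the wooden keeper fully across behind it and take your hand away. Only push: do not grip, lift or tip the round, and leave everything else on the bench where it is.

Things in the scene. Friction and masses are not known exactly. Their poses are not given: they have to be found in the camera images.
- round: The big round: solid turned pine cylinder, 84 mm diameter, 110 mm long, about 0.28 kg, lying on its side on the ramp's level foot board between the rails. Origin at its centre; its y axis is the cylinder's axis, along the ramp's y within 3 degrees; x and z turn as it rolls. On the level foot it stays where left; on the slope it runs back by itself when nothing is behind it.
- ramp: Plywood loading ramp, fixed to the bench, 360 mm long (x -180 to +180 mm), 146 mm wide over its rails. Origin: centre of its underside, at bench height; x points uphill, y across, z up. Level foot board to x = -60 mm, its top at z = 12 mm; then a 9 degree slope to the crest; then a dip to the stop. Channel 122 mm wide between the rails (128 past the crest), rail tops 20 mm above the boards.
- slope: The 9 degree sloping board of the ramp. Origin: middle of the lower edge of its top face; x points up the slope (142 mm long), y across, z square out of the face. The round's centre is 42 mm above the face when it lies on it.
- crest (a point): Middle of the crest line, the top edge of the slope (ramp frame x = 80, y = 0, z = 34 mm). Beyond it the board dips at 10 degrees to the foot of the stop. Once the round's centre is past the crest it rolls by itself into the dip, against the stop, and stays there.
- stop (a point): Middle of the top edge of the stop block's upright face that the round comes up against (ramp frame x = 160, y = 0, z = 82 mm).
- seat (a point): Where the centre of the round lies when it is home: resting in the dip and touching the stop (ramp frame x = 118, y = 0, z = 70 mm).
- keeper (a joint): Angle of the wooden keeper bar, rad. 0 = shut, end of travel: it lies across the channel behind the seated round, along the ramp's +y, 6 mm clear of it. Grows as it opens, anticlockwise from above: 1.57 points downhill along the rail, more points outside. Direction in the ramp frame: (-sin a, cos a). Starts at 1.6 to 2.2, stays where left, takes about 1 N at 60 mm to turn.
- keeper_pivot (a point): The keeper's upright pivot at the bar's half height, on a post outside the ramp's right rail (looking uphill): ramp frame x = 63, y = -83, z = 67 mm. The bar is 14 mm thick, 118 mm long, reaches 109 mm from the pivot at its long end; underside at z = 57 mm, top at z = 77 mm.
- tape_roll_c (a point): Bystander: grey roll of tape lying flat, 96 mm across, 40 mm high; this point is at its centre. It stands beside the ramp, left of the foot looking uphill.
- short_round_center (a point): Bystander: short thin wooden round standing on end, 48 mm diameter, 65 mm high, beside the ramp's foot on the right looking uphill; this point is at its centre.
- screwdriver_grip (a point): Bystander: screwdriver lying on the bench; this point is in its handle.
- glue_c (a point): Bystander: yellow glue bottle standing, 56 mm diameter, 150 mm high; this point is half-way up.
- block_c (a point): Bystander: cork sanding block 110 x 65 x 35 mm lying flat; this point is at its centre.
- tumbler_c (a point): Bystander: amber tumbler standing, 68 mm diameter, 110 mm high; this point is half-way up.
- birdhouse_c (a point): Bystander: small green birdhouse with a blue roof, base 120 x 110 mm, about 125 mm high; this point is about its middle, 50 mm up.
Things that resemble listed ones, but are neither listed nor needed, are in the scene too. Leave any pink or red look-alike of the round alone.

How it is judged:
On the way, in this order (a step that is already met when the one before it is completed fails the run):
1. the round has been pushed onto the slope, still under the fingers (x of round in the frame of ramp between -0.045 and 0.075 m and contact force between round and the fingers above 0.02 N), for 0.05 s.
2. the round is home in the dip against the stop, the keeper still open (x of round in the frame of ramp between 0.112 and 0.124 m and z of round in the frame of ramp between 0.064 and 0.077 m and angle between the y axis of round and the y axis of ramp, either way round below 0.12 rad and value of joint keeper above 0.8 rad), for 0.2 s.
3. the keeper is swung across behind the round (x of round in the frame of ramp between 0.112 and 0.124 m and z of round in the frame of ramp between 0.064 and 0.077 m and angle between the y axis of round and the y axis of ramp, either way round below 0.12 rad and value of joint keeper below 0.2 rad), for 0.2 s.
At the end, for the whole second after the job is handed in: The round rests in the dip with its centre within 6 mm of the home position along the ramp and its axis across the ramp within 7 degrees, the keeper is shut to within 0.2 rad, and the round is at rest (all of step 3 and linear speed of round below 0.02 m/s); the robot touches nothing.
It fails at once if the round rolls free on the slope (faster than 0.18 m/s with no finger on it, before the crest) (x of round in the frame of ramp between -0.06 and 0.07 m and contact force between round and the fingers below 0.01 N and linear speed of round above 0.18 m/s).
It fails at once if the round is lifted off the ramp by more than about 12 mm ((x of round in the frame of ramp below -0.06 m and z of round in the frame of ramp above 0.066 m) or (x of round in the frame of ramp between -0.06 and 0.08 m and z of round in the frame of slope above 0.054 m) or (x of round in the frame of ramp above 0.08 m and z of round in the frame of ramp above 0.09 m)).
It fails at once if the round is tipped up or leaves the ramp (angle between round's own y axis and vertical below 1.2 rad or angle between round's own y axis and vertical above 1.94 rad or x of round in the frame of ramp below -0.19 m or y of round in the frame of ramp above 0.03 m or y of round in the frame of ramp below -0.03 m).
It fails at once if a bystander is moved by more than 20 mm (distance of any of tape_roll_c, short_round_center, screwdriver_grip, glue_c, block_c, tumbler_c, birdhouse_c from where it was at the start of the episode above 0.02 m).
It also fails if it takes over 64 s, if anything falls off the work surface, if the arm or the gripper's body presses on something with over 40 N, if the wrist force passes 120 N, or if a joint passes its speed limit or range.

## Robot

A 7-joint arm with a two-finger parallel gripper is mounted at the origin on the work surface. World frame = base frame: x ahead of the robot, y to its left, z up, the work surface at z = 0. Lengths are in m, angles in rad, forces in N, time in s.
With the tool pointing down it reaches from about 0.425 to 0.925 m from the base axis. Payload 6.8 kg.
Tool frame: the origin (TCP) lies midway between the tips of the shut fingers; the grasp point (between the pads) lies 19 mm behind it; z points along the fingers, y is the line along which they close (so a half turn about z gives the same grasp; the last joint's range is limited). The gripper opens to 85 mm and grips with 20 to 120 N. Pads are 22 mm wide; open, the fingers measure 114 mm over their backs; the gripper's body (76 mm by 85 mm) begins 54 mm behind the grasp point. The pads swing forward as they close: fully open they stand 13 mm farther back than shut.
Start: joints at [1.12, 0.477, 0.022, 1.555, -0.011, 1.109, -0.083], TCP at [0.227, -0.636, 0.231] pointing down, gripper open.
Joint ranges: [-2.96, 2.96], [-0.34, 2.1], [-1.41, 1.46], [0.24, 2.44], [-1.37, 4.51], [0.17, 1.92], [-2.96, 2.96]. Speed limits (rad/s): [2.39, 2.39, 3.14, 3.14, 3.14, 3.14, 3.14].

## Interface

Orientations are given as a rotation vector (axis times angle).
In Python, from bench import r gives the robot as it stands. The module is installed in compiled form; this text tells all that it offers.
- The arm moves only by the tool apply_moves, never from a script. Its argument "rows" is a list of rows, each a list of 6 numbers: the shift along the tool's x, y, z scaled (see below), then the turn, a rotation vector about the tool's x, y, z scaled (see below). A call has 1 to 5 rows; each row is the pose to reach, as a shift and turn from the pose commanded when the call began, along the tool's axes at that moment; what a row does not reach only later rows make up. The controller multiplies each number of a shift by 0.25 m and each number of a turn by 90 degrees. A row lasts 1/8 s, in which the tool goes at most 62.5 mm and 10.7 degrees, less where a joint would pass 70% of its speed; a pose out of reach is approached as far as the arm can. A call with a number of a shift or a turn outside -1 to 1 is refused whole. A call with a gripper value outside its range is refused whole. "claw" is the opening, from 0 (shut) to 1 (fully open), set as the call begins (left out, the last holds). The fingers move at their own pace and stop on an object; "newtons" is the grip in N (left out, the last holds). Time passes only in rows, so rows that repeat a pose let the fingers close. It gives the time, the measured TCP pose, the force, the opening and the grip force at its end, in the units of the state.
- r.get_obs(): the state, without advancing time (a new reading comes with each control period).
- r.grab_frame(name): name is "scene" or "top" or "wrist"; returns a dict with "pixels" (384x512x3 uint8, red, green, blue), "intrinsics" (3x3 intrinsics, pixels), "dist" ([k1, k2, p1, p2, k3] as OpenCV has them; the pictures are not rectified), "eye" and "attitude" of the camera in the world. Camera axes: x right, y up, looking along -z (the intrinsics and any distortion apply to the point x, -y, -z); pixel columns grow to the right and rows downward; lengths in m; the calibration is good to about 2 mm. A picture is of the moment at which its call begins. There is no depth.
- r.hand_in(): hands the job in; it is judged then, once.
Trained networks look in a picture, given as the dict that the camera call returned (one of the last four; its "shot" number tells which), for a name from the list of things; names that differ only in an ending like _2 or _b are one class to them, and where a whole thing is asked for, a point or a joint stands for the part that bears it (a point fixed in the world has none). Each returns a list of dicts, best first, with "conf" (0 to 1); they miss things now and then, are a little off and sometimes report something else, mostly with a low value. They report only what shows in the picture. A call takes as long as a camera call. They do not tell look-alikes from the thing itself.
- r.search_frame(picture, thing): "rect" ([left, top, width, height] in pixels, round what is visible of it).
- r.outline_of(picture, thing): "pixels" (384x512 bool, what is visible of it) and "rect" ([left, top, width, height] in pixels, round what is visible of it).
- r.landmark_of(picture, thing): "point" ([column, row] in pixels: a listed point, or the origin of a listed thing).
The state is a dict: "clock": time; "joints": joint angles; "qvel": joint speeds; "tau": joint torques, N m; "tcp_pos": TCP position; "orientation": TCP orientation; "contact_force": force on the tool from outside, world axes, zero at the start; "moment": the same for the moment, N m; "grip_width": finger opening in m; "gripper_force": force on a finger pad.
Only numpy, scipy, OpenCV 4.12 (cv2) and the standard library are available. Lean on these libraries where they do the work, as an engineer would, in place of code of your own. Each camera call takes 0.05 s, during which the arm holds its last target. There are 200 camera calls.

## Working session

There is one attempt and no reset: what is moved stays moved. The work goes in short steps, Python scripts to look and compute and a tool call to move; the robot and the scene stay as the last step left them, time stands still between calls to the robot, and variables do not carry over. Pictures are saved under pics/ and viewed, at most 10 in all, crops included, and the job is handed in when it is done.

Besides the shell and the picture viewer there is one more tool, called after "Call:" as name(argument=value, ...) on one line, values as JSON. apply_moves: Moves the arm, as the interface text tells. Its arguments: {"type":"object","properties":{"rows":{"type":"array","items":{"type":"array","items":{"type":"number"}}},"claw":{"type":"number"},"newtons":{"type":"number"}},"required":["rows"]}

```bash
mkdir -p pics
cat > h.py <<'E'
import numpy as np,cv2
from bench import r
from scipy.spatial.transform import Rotation as R
def rot(a):
    a=np.array(a,float)
    return a if a.shape==(3,3) else (R.from_rotvec(a).as_matrix() if a.size==3 else R.from_quat(a).as_matrix())
def ray(f,p):
    u=cv2.undistortPoints(np.array([[p]],float),np.array(f["intrinsics"]),np.array(f["dist"]))[0,0]
    return np.array(f["eye"]),rot(f["attitude"])@np.array([u[0],-u[1],-1])
def atz(f,p,z):
    e,d=ray(f,p); return e+d*(z-e[2])/d[2]
def tri(obs):
    A=0;b=0
    for f,p in obs:
        e,d=ray(f,p);d=d/np.linalg.norm(d);M=np.eye(3)-np.outer(d,d);A=A+M;b=b+M@e
    return np.linalg.solve(A,b)
def proj(f,X):
    c=rot(f["attitude"]).T@(np.array(X)-np.array(f["eye"]));c=c*[1,-1,-1]
    return cv2.projectPoints(c[None],np.zeros(3),np.zeros(3),np.array(f["intrinsics"]),np.array(f["dist"]))[0].ravel()
E
python3 - <<'E'
from h import *
o=r.get_obs();print(o)
fs={n:r.grab_frame(n) for n in("scene","top")}
print(fs["top"]["attitude"],fs["top"]["eye"],fs["scene"]["eye"])
cv2.imwrite("pics/a.png",cv2.cvtColor(np.vstack([cv2.resize(fs[n]["pixels"],(800,600))[:, :] for n in fs][:1]),cv2.COLOR_RGB2BGR))
cv2.imwrite("pics/b.png",cv2.cvtColor(cv2.resize(fs["top"]["pixels"],(800,600)),cv2.COLOR_RGB2BGR))
for t in "round ramp slope crest stop keeper keeper_pivot tape_roll_c short_round_center screwdriver_grip glue_c block_c tumbler_c birdhouse_c".split():
    for n in fs:
        try: print(t,n,[(np.round(x["point"],1).tolist(),round(x["conf"],2)) for x in r.landmark_of(fs[n],t)[:3]])
        except Exception as e: print(t,n,e)
E
```

```text
{'clock': 0.0, 'joints': array([ 1.11990132,  0.47779581,  0.02234078,  1.55644184, -0.01151433,
        1.10929137, -0.08312673]), 'qvel': array([-0.00028108, -0.0009273 ,  0.00116308, -0.00223784, -0.00050772,
       -0.0006497 ,  0.00072697]), 'tau': array([-9.75151215e-05, -5.96452260e+01,  1.60803851e+00, -2.81192189e+01,
        1.25045894e-02,  9.47043911e-03,  2.38773123e-05]), 'tcp_pos': array([ 0.22667478, -0.63518033,  0.23033267]), 'orientation': array([-3.09383207e+00, -5.35509810e-01,  6.71732791e-04]), 'contact_force': array([ 0.1022646 , -0.37373276, -0.19952321]), 'moment': array([-0.01726937,  0.00780123,  0.01806536]), 'gripper_force': 0.0, 'grip_width': 0.0853754063382541}
[ 0.08845485 -0.11109072 -1.55595579] [ 0.43604821 -0.0173418   1.13318358] [0.95332348 0.53127757 1.22482958]
round scene [([164.0, 198.8], 0.93), ([242.0, 142.5], 0.77), ([249.2, 186.3], 0.72)]
round top [([316.2, 128.6], 0.9), ([276.1, 211.7], 0.6), ([328.7, 235.0], 0.59)]
ramp scene [([273.0, 211.1], 0.86)]
ramp top [([239.6, 210.4], 0.67)]
slope scene [([263.5, 201.8], 0.6)]
slope top [([25
[... 665 characters left out ...]
82)]
short_round_center scene [([211.6, 201.9], 0.77), ([244.1, 106.5], 0.51)]
short_round_center top [([285.9, 165.7], 0.64)]
screwdriver_grip scene [([380.8, 301.8], 0.64), ([193.0, 111.4], 0.46)]
screwdriver_grip top [([410.8, 221.8], 0.86), ([117.7, 162.8], 0.48)]
glue_c scene [([242.8, 102.7], 0.81), ([260.6, 234.5], 0.56)]
glue_c top [([374.3, 269.4], 0.69)]
block_c scene [([379.0, 302.6], 0.86)]
block_c top [([106.0, 238.8], 0.86), ([215.0, 207.8], 0.73)]
tumbler_c scene [([174.5, 140.3], 0.79), ([296.1, 181.2], 0.63)]
tumbler_c top [([373.5, 170.2], 0.82)]
birdhouse_c scene [([314.3, 332.2], 0.9), ([194.9, 110.4], 0.33)]
birdhouse_c top [([116.7, 163.5], 0.7), ([233.7, 211.5], 0.43)]
```

View pics/a.png

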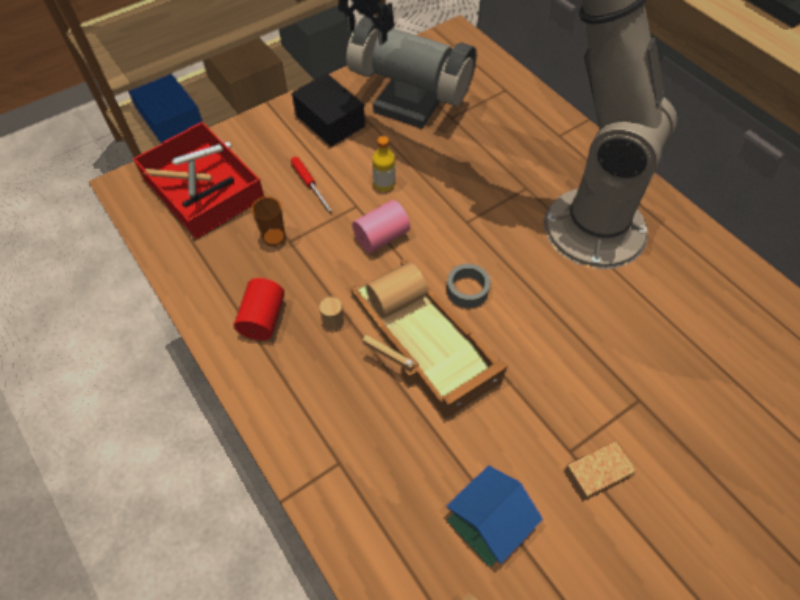

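View pics/b.png

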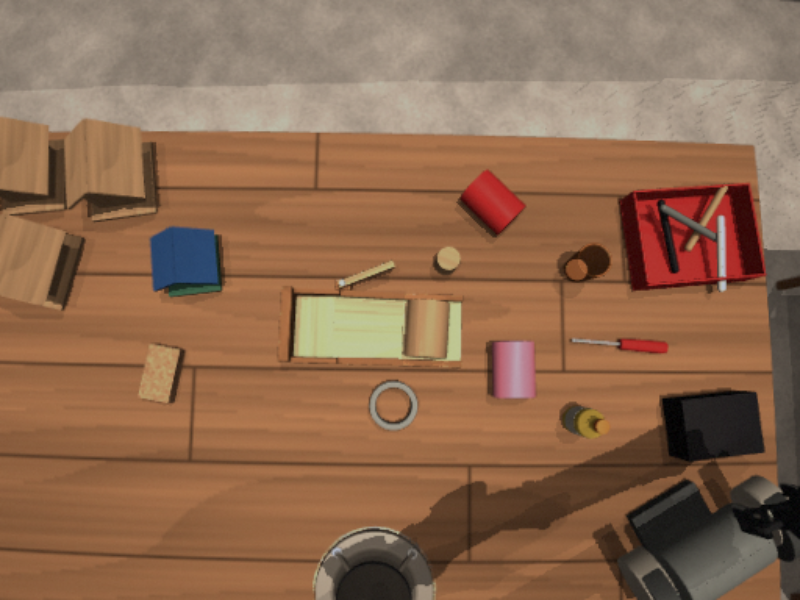

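The scene view shows the ramp with the round at its foot (about 397,290) and the keeper open on the right side. In the top view the ramp spans columns 280–462, uphill to the left, with the round at about (427,329). Next I'll fit the ramp pose and check it with an overlay.

```bash
cat > fit.py <<'E'
from h import *
from scipy.optimize import least_squares
fs={n:r.grab_frame(n) for n in("scene","top")}
P={"slope":(-60,0,12),"crest":(80,0,34),"stop":(160,0,82),"keeper_pivot":(63,-83,67),"ramp":(0,0,0)}
obs=[]
for t,X in P.items():
    for n,f in fs.items():
        for l in r.landmark_of(f,t)[:1]: obs.append((t,n,np.array(X)/1e3,l["point"],l["conf"]))
def T(q,X): 
    c,s=np.cos(q[2]),np.sin(q[2]);return np.array([c*X[0]-s*X[1]+q[0],s*X[0]+c*X[1]+q[1],X[2]])
res=lambda q:np.concatenate([(proj(fs[n],T(q,X))-p)*c for t,n,X,p,c in obs])
q=least_squares(res,[.45,.05,1.57],loss="soft_l1").x
print("q",q)
for t,n,X,p,c in obs: print(t,n,np.round(proj(fs[n],T(q,X))-p,1))
rc={n:r.landmark_of(f,"round")[:3] for n,f in fs.items()}
ims=[]
L=[[(-180,-73,12),(-180,73,12)],[(-180,-73,32),(-60,-73,32),(80,-73,54),(160,-73,40)],[(-180,73,32),(-60,73,32),(80,73,54)],[(-60,-61,12),(-60,61,12)],[(80,-61,34),(80,61,34)],[(160,-61,82),(160,61,82)],[(63,-83,57),(63,-83,77)]]
for n,f in fs.items():
    x0,y0,w,h=(215,155,120,110) if n=="scene" else (170,160,140,90)
    k=5 if n=="scene" else 5
    im=cv2.resize(f["pixels"][y0:y0+h,x0:x0+w],None,fx=k,fy=k,interpolation=cv2.INTER_CUBIC)[:,:,::-1].copy()
    for l in L:
        pts=np.array([(proj(f,T(q,np.array(X)/1e3))-[x0,y0]+.5)*k for X in l]).astype(int)
        cv2.polylines(im,[pts],False,(255,0,255),1)
    cv2.imwrite(f"pics/o_{n}.png",im)
E
python3 fit.py
```

```text
q [0.51996712 0.01166295 1.56245706]
slope scene [-0.3  1.6]
slope top [-0.4 -0.5]
crest scene [1.5 0.3]
crest top [ 0.5 -2.3]
stop scene [-0.5 -1.6]
stop top [ 1.  -0.6]
keeper_pivot scene [-0.8 -1.1]
keeper_pivot top [-0.2  2.2]
ramp top [-1.2  0.7]
```

View pics/o_top.png

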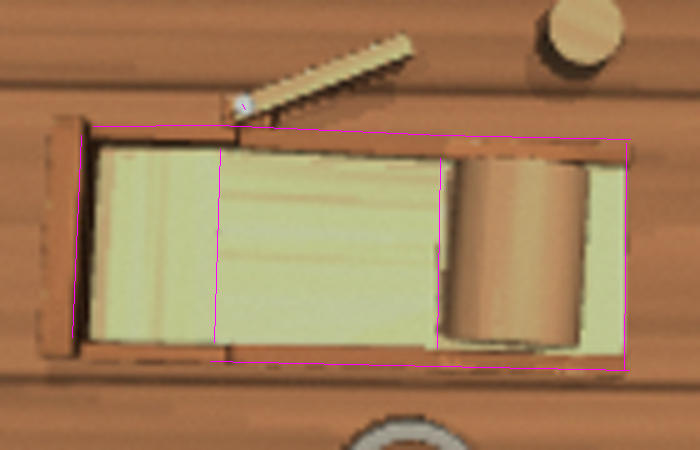

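View pics/o_scene.png

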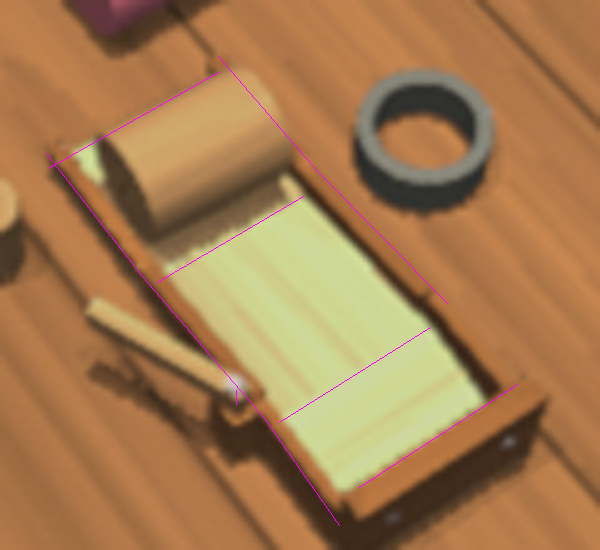

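The overlay agrees within about 3 mm: the stop and foot want a shift of about +1 px, so I'll move the ramp about 3 mm toward −y. The keeper's pivot (243,105) and tip (410,42) give an angle of about 1.93. Now I'll measure the round and plan the approach.

```bash
cat >> h.py <<'E'
Q=np.array([.520,.009,1.5625])
def W(X,q=Q):
    c,s=np.cos(q[2]),np.sin(q[2]);return np.array([c*X[0]-s*X[1]+q[0],s*X[0]+c*X[1]+q[1],X[2]])
def ramp(P,q=Q):
    c,s=np.cos(q[2]),np.sin(q[2]);d=np.array(P)-[q[0],q[1],0];return np.array([c*d[0]+s*d[1],-s*d[0]+c*d[1],d[2]])
def move(X,yaw=None):
    "shift/turn numbers to ramp point X with tool x at uphill, z down"
    o=r.get_obs();A=rot(o["orientation"]);c,s=np.cos(Q[2]),np.sin(Q[2])
    B=np.array([[c,s,0],[s,-c,0],[0,0,-1]])
    print("now",np.round(ramp(o["tcp_pos"])*1e3,1),"F",np.round(o["contact_force"],2),"clock",o["clock"],"->shift",np.round(A.T@(W(X)-o["tcp_pos"])/.25,3),"turn",np.round(R.from_matrix(A.T@B).as_rotvec()/(np.pi/2),3))
E
python3 - <<'E'
from h import *
f=r.grab_frame("top")
for l in r.outline_of(f,"round")[:3]:
    m=l["pixels"].astype(np.uint8);rc=cv2.minAreaRect(cv2.findNonZero(m));b=cv2.boxPoints(rc)
    print(l["conf"],l["rect"],"c",np.round(ramp(atz(f,rc[0],.060))*1e3,1),[np.round(ramp(atz(f,p,.06))*1e3).tolist() for p in b])
for t,z in(("short_round_center",.032),("tape_roll_c",.02),("glue_c",.075),("tumbler_c",.055)):
    print(t,np.round(ramp(atz(f,r.landmark_of(f,t)[0]["point"],z))*1e3))
move([-.18,0,.16])
E
```

```text
0.92 [314.1, 217.5, 26.1, 36.7] c [-277.2   79.    60. ] [[-234.0, 25.0, 60.0], [-321.0, 23.0, 60.0], [-320.0, 133.0, 60.0], [-234.0, 134.0, 60.0]]
0.63 [293.9, 107.7, 42.1, 41.9] c [-234.4 -259.6   60. ] [[-163.0, -266.0, 60.0], [-222.0, -333.0, 60.0], [-306.0, -253.0, 60.0], [-247.0, -188.0, 60.0]]
0.61 [259.6, 191.7, 28.6, 38.1] c [-103.5    2.6   60. ] [[-58.0, 58.0, 60.0], [-64.0, -57.0, 60.0], [-150.0, -53.0, 60.0], [-143.0, 62.0, 60.0]]
short_round_center [-144. -138.   32.]
tape_roll_c [-40. 146.  20.]
glue_c [-406.  181.   75.]
tumbler_c [-422. -138.   55.]
now [-647.2  287.7  231.3] F [-0.4  -1.03 -0.01] clock 2.4 ->shift [ 1.723 -1.359  0.285] turn [ 0.     0.    -0.776]
```

Call:
apply_moves(rows=[[0.17, -0.135, 0, 0, 0, -0.08], [0.34, -0.27, 0, 0, 0, -0.16], [0.51, -0.4, 0, 0, 0, -0.24], [0.68, -0.54, 0, 0, 0, -0.32], [0.85, -0.67, 0, 0, 0, -0.4]], claw=0.5)

```text
clock: 3.02
tcp_pos: [0.3715, -0.405, 0.2316]
orientation: [2.775, 1.472, 0.0]
contact_force: [0.5, 0.2, 0.1]
grip_width: 0.0429
gripper_force: 0.0
```

```bash
python3 -c "
from h import *
move([-.18,0,.16])"
```

```text
now [-415.2  145.1  231.6] F [0.54 0.24 0.09] clock 3.025 ->shift [ 1.105 -0.038  0.286] turn [ 0.     0.    -0.374]
```

Call:
apply_moves(rows=[[0.22, 0, 0, 0, 0, -0.08], [0.44, -0.01, 0, 0, 0, -0.16], [0.66, -0.02, 0, 0, 0, -0.24], [0.88, -0.03, 0.1, 0, 0, -0.32], [1.0, -0.035, 0.2, 0, 0, -0.374]])

```text
clock: 3.65
tcp_pos: [0.5065, -0.1922, 0.1815]
orientation: [2.227, 2.214, 0.003]
contact_force: [-0.1, -1.4, -0.9]
grip_width: 0.0429
gripper_force: 0.0
```

```bash
python3 -c "
from h import *
move([-.176,0,.040])
f=r.grab_frame('wrist')
cv2.imwrite('pics/w.png',f['pixels'][:,:,::-1])
for l in r.outline_of(f,'round')[:3]: print(l['conf'],l['rect'])
for X in [(-.18,-.061,.032),(-.18,.061,.032),(-.06,-.061,.012),(-.06,.061,.012),(-.104,-.055,.096),(-.104,.055,.096)]: print(X,proj(f,W(X)))
"
```

```text
now [-201.3   11.8  181.5] F [-0.08 -1.37 -0.92] clock 3.65 ->shift [0.101 0.046 0.566] turn [ 0.002 -0.     0.002]
0.95 [114.1, 215.9, 136.3, 89.3]
0.91 [465.5, 193.1, 46.5, 77.8]
0.7 [191.4, 0.0, 164.1, 127.2]
(-0.18, -0.061, 0.032) [339.59520328 155.5355925 ]
(-0.18, 0.061, 0.032) [206.43380263 155.19325141]
(-0.06, -0.061, 0.012) [343.18711189  16.64044473]
(-0.06, 0.061, 0.012) [204.62340539  16.12762831]
(-0.104, -0.055, 0.096) [361.70381238  56.22362798]
(-0.104, 0.055, 0.096) [195.61373625  55.64944468]
```

View pics/w.png

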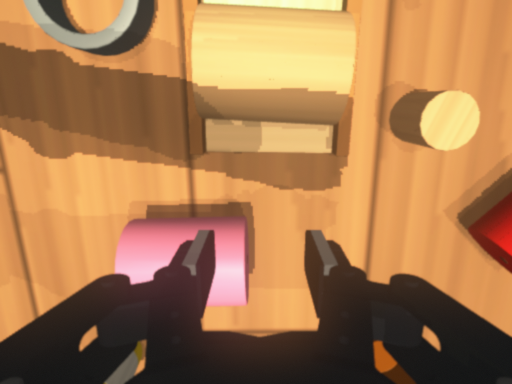

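Wrist view: foot board edge at row 153, columns 205–333. The round spans columns 191–354 above it, and the pink look-alike sits at (185,260), clear of the descent. The ramp lies about 3 mm further to −x than fitted, so I'll correct that and descend behind the round.

```bash
sed -i 's/Q=np.array(\[.520/Q=np.array([.517/' h.py
```

Call:
apply_moves(rows=[[0.1, 0.034, 0.05, 0, 0, 0], [0.1, 0.034, 0.22, 0, 0, 0], [0.1, 0.034, 0.4, 0, 0, 0], [0.1, 0.034, 0.52, 0, 0, 0], [0.1, 0.034, 0.566, 0, 0, 0]])

```text
clock: 4.38
tcp_pos: [0.5124, -0.1713, 0.0386]
orientation: [-2.236, -2.205, 0.003]
contact_force: [0.0, -0.1, 0.1]
grip_width: 0.0427
gripper_force: 0.0
```

```bash
python3 -c "
from h import *
move([-.158,0,.042])"
```

```text
now [-180.3    3.1   38.6] F [ 0.05 -0.08  0.1 ] clock 4.375 ->shift [ 0.089  0.012 -0.013] turn [-0.001  0.    -0.004]
```

Call:
apply_moves(rows=[[0.04, 0.006, 0, 0, 0, 0], [0.075, 0.012, 0, 0, 0, 0], [0.105, 0.012, 0, 0, 0, 0], [0.135, 0.012, 0, 0, 0, 0], [0.165, 0.012, 0, 0, 0, 0]])

```text
clock: 5.0
tcp_pos: [0.517, -0.1285, 0.0401]
orientation: [2.234, 2.208, 0.0]
contact_force: [-0.3, -0.5, -0.2]
grip_width: 0.0425
gripper_force: 0.0
```

```bash
cat > look.py <<'E'
from h import *
move([-.113,0,.042])
fs=[r.grab_frame(n) for n in("top","scene")]
f=fs[0]
for l in r.outline_of(f,"round")[:4]:
    m=l["pixels"].astype(np.uint8);rc=cv2.minAreaRect(cv2.findNonZero(m))
    c=ramp(atz(f,rc[0],.07))*1e3
    if abs(c[1])<40: print("round",l["conf"],np.round(c,1),rc[1],rc[2])
for f in fs: print([(np.round(ramp(atz(f,l["point"],.06))*1e3).tolist()) for l in r.landmark_of(f,"round")[:4]])
E
python3 look.py
```

```text
now [-137.5   -1.1   40.1] F [-0.3  -0.49 -0.15] clock 5.0 ->shift [ 0.098 -0.005 -0.008] turn [ 0.     0.    -0.002]
round 0.94 [-77.6  -0.6  70. ] (37.0, 27.0) 90.0
round 0.67 [ 19.9 -28.5  70. ] (108.62948608398438, 66.47125244140625) 1.6846843957901
[[-221.0, -268.0, 60.0], [-89.0, -5.0, 60.0], [-271.0, 78.0, 60.0]]
[[-227.0, -267.0, 60.0], [-74.0, -3.0, 60.0], [-268.0, 70.0, 60.0]]
```

Call:
apply_moves(rows=[[0.03, 0, -0.004, 0, 0, 0], [0.06, 0, -0.008, 0, 0, 0], [0.095, 0, -0.008, 0, 0, 0], [0.13, 0, -0.012, 0, 0, 0], [0.165, 0, -0.018, 0, 0, 0]])

```text
clock: 5.88
tcp_pos: [0.5183, -0.0888, 0.045]
orientation: [2.235, 2.205, 0.0]
contact_force: [0.4, -5.0, 3.1]
grip_width: 0.0428
gripper_force: 2.5
```

Call:
apply_moves(rows=[[0.035, 0, -0.006, 0, 0, 0], [0.07, 0, -0.012, 0, 0, 0], [0.105, 0, -0.017, 0, 0, 0], [0.14, 0, -0.022, 0, 0, 0], [0.175, 0, -0.028, 0, 0, 0]])

```text
clock: 6.5
tcp_pos: [0.5179, -0.0436, 0.0514]
orientation: [-2.235, -2.208, 0.0]
contact_force: [1.3, -4.2, 3.2]
grip_width: 0.0426
gripper_force: 2.3
```

```bash
python3 look.py
```

```text
now [-52.5  -1.3  51.4] F [ 1.26 -4.15  3.17] clock 6.5 ->shift [-0.242 -0.004  0.037] turn [-0.     0.    -0.002]
round 0.91 [13.7 -4.8 70. ] (37.0, 21.0) 90.0
[[-5.0, -12.0, 60.0], [-277.0, 77.0, 60.0], [-242.0, -269.0, 60.0]]
[[-233.0, -266.0, 60.0], [-0.0, -6.0, 60.0], [-274.0, 80.0, 60.0], [173.0, 3.0, 60.0]]
```

Call:
apply_moves(rows=[[0.03, 0, -0.005, 0, 0, 0], [0.06, 0, -0.01, 0, 0, 0], [0.095, 0, -0.016, 0, 0, 0], [0.13, 0, -0.022, 0, 0, 0], [0.165, 0, -0.028, 0, 0, 0]])

```text
clock: 7.38
tcp_pos: [0.5192, -0.0073, 0.0592]
orientation: [2.237, 2.2, -0.005]
contact_force: [-0.1, -11.7, 10.6]
grip_width: 0.0426
gripper_force: 6.4
```

Call:
apply_moves(rows=[[0.025, 0, -0.004, 0, 0, 0], [0.05, 0, -0.008, 0, 0, 0], [0.075, 0, -0.012, 0, 0, 0], [0.1, 0, -0.016, 0, 0, 0], [0.125, 0, -0.02, 0, 0, 0]])

```text
clock: 8.0
tcp_pos: [0.5196, 0.0237, 0.0641]
orientation: [2.237, 2.2, -0.005]
contact_force: [-0.3, -13.1, 10.8]
grip_width: 0.0429
gripper_force: 6.6
```

```bash
python3 look.py
```

```text
now [14.7 -2.5 64.1] F [ -0.25 -13.07  10.81] clock 8.0 ->shift [-0.51  -0.006  0.091] turn [ 0.     0.003 -0.005]
round 0.46 [95.  18.3 70. ] (11.0, 21.0) 0.0
[[-241.0, -267.0, 60.0], [-277.0, 76.0, 60.0], [-56.0, -2.0, 60.0], [70.0, -6.0, 60.0]]
[[-230.0, -265.0, 60.0], [62.0, -1.0, 60.0], [-277.0, 78.0, 60.0]]
```

Call:
apply_moves(rows=[[0.02, 0, -0.008, 0, 0, 0], [0.04, 0, -0.014, 0, 0, 0], [0.06, 0, -0.02, 0, 0, 0], [0.08, 0, -0.026, 0, 0, 0], [0.1, 0, -0.03, 0, 0, 0]])

```text
clock: 8.88
tcp_pos: [0.5189, 0.0542, 0.0707]
orientation: [-2.234, -2.208, 0.0]
contact_force: [0.0, 0.1, -0.4]
grip_width: 0.0431
gripper_force: 0.0
```

```bash
python3 look.py
```

```text
now [45.3 -1.5 70.7] F [ 0.02  0.1  -0.36] clock 8.875 ->shift [-0.633 -0.004  0.114] turn [-0.    -0.    -0.002]
[[-270.0, 69.0, 60.0], [-233.0, -267.0, 60.0], [111.0, -2.0, 60.0]]
[[114.0, -9.0, 60.0], [-273.0, 66.0, 60.0], [-230.0, -274.0, 60.0], [167.0, 7.0, 60.0]]
```

The round looks home at about x = 111–114. Retracting up, shutting the claw, and moving out beyond the keeper.

Call:
apply_moves(rows=[[-0.08, 0, -0.05, 0, 0, 0], [-0.14, 0, -0.2, 0, 0, 0], [-0.16, 0.1, -0.36, 0, 0, 0], [-0.18, 0.3, -0.4, 0, 0, 0], [-0.18, 0.5, -0.4, 0, 0, 0]], claw=0)

```text
clock: 9.75
tcp_pos: [0.6457, 0.0055, 0.1726]
orientation: [2.235, 2.204, 0.002]
contact_force: [0.5, 0.8, -0.3]
grip_width: -0.0001
gripper_force: 0.0
```

Run:
```python
from h import *
move([0,-.144,.06])
f=r.grab_frame("scene");g=r.grab_frame("top")
for n,f2,b in(("s",f,(215,155,130,110)),("t",g,(165,160,140,90))):
    x,y,w,h=b;cv2.imwrite(f"pics/h{n}.png",cv2.resize(f2["pixels"][y:y+h,x:x+w],None,fx=4,fy=4,interpolation=cv2.INTER_CUBIC)[:,:,::-1])
a=cv2.imread("pics/hs.png");b=cv2.imread("pics/ht.png");c=np.zeros((600,800,3),np.uint8)
a=cv2.resize(a,(400,338));b=cv2.resize(b,(400,257));c[:338,:400]=a;c[:257,400:]=b
cv2.imwrite("pics/hh.png",c[:340])
```

```text
now [  -2.5 -128.7  172.6] F [ 0.54  0.79 -0.34] clock 9.75 ->shift [0.011 0.06  0.45 ] turn [ 0.002  0.    -0.004]
```

View pics/hh.png

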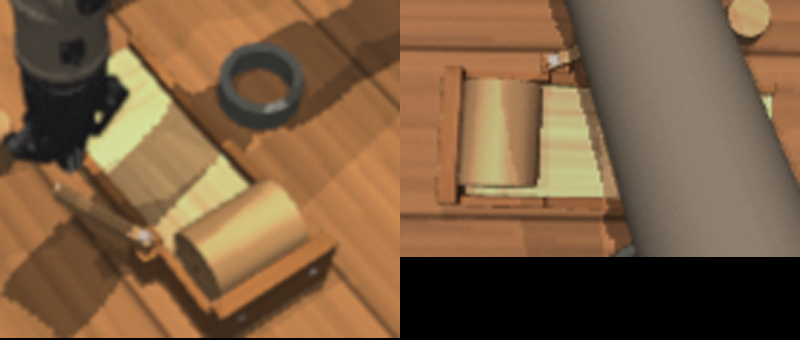

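The round (about 240,240 left, 500,130 right) sits against the stop, and the keeper is still open on the outside. Lowering outside the keeper.

Call:
apply_moves(rows=[[0.01, 0.09, 0.02, 0, 0, 0], [0.01, 0.09, 0.2, 0, 0, 0], [0.01, 0.09, 0.36, 0, 0, 0], [0.01, 0.09, 0.44, 0, 0, 0], [0.01, 0.09, 0.44, 0, 0, 0]])

```text
clock: 10.48
tcp_pos: [0.6649, 0.0089, 0.0596]
orientation: [-2.234, -2.207, 0.003]
contact_force: [-0.1, -0.1, 0.6]
grip_width: 0.0001
gripper_force: 0.0
```

Run:
```python
from h import *
move([0,-.150,.062])
p=ramp(r.get_obs()["tcp_pos"])
for a in(1.93,1.75,1.57,1.4,1.2,1.0,.8,.6,.4,.2,.1,0,-.05):
    s,c=np.sin(a),np.cos(a);d=np.array([-s,c]);n=np.array([-c,-s])
    rho=.075;de=.007+.011*abs(n[0])+.0135*abs(n[1])
    X=np.array([.063,-.083])+rho*d+de*n
    print(a,np.round(X*1e3),"shift from here",np.round([(X[0]-p[0])/.25,-(X[1]-p[1])/.25],3))
```

```text
now [   1.1 -147.9   59.6] F [-0.13 -0.09  0.6 ] clock 10.475 ->shift [-0.004  0.008 -0.01 ] turn [-0.002  0.    -0.002]
1.93 [   1. -131.] shift from here [-0.    -0.066]
1.75 [  -7. -118.] shift from here [-0.032 -0.119]
1.57 [ -12. -103.] shift from here [-0.053 -0.178]
1.4 [-15. -92.] shift from here [-0.063 -0.223]
1.2 [-15. -78.] shift from here [-0.066 -0.28 ]
1.0 [-13. -63.] shift from here [-0.057 -0.34 ]
0.8 [ -8. -48.] shift from here [-0.036 -0.399]
0.6 [  1. -34.] shift from here [-0.    -0.454]
0.4 [ 13. -23.] shift from here [ 0.048 -0.501]
0.2 [ 28. -14.] shift from here [ 0.108 -0.537]
0.1 [ 36. -10.] shift from here [ 0.141 -0.55 ]
0 [45. -8.] shift from here [ 0.176 -0.56 ]
-0.05 [48. -7.] shift from here [ 0.188 -0.563]
```

Call:
apply_moves(rows=[[0, -0.06, -0.012, 0, 0, 0], [-0.03, -0.12, -0.012, 0, 0, 0], [-0.053, -0.178, -0.012, 0, 0, 0], [-0.063, -0.223, -0.012, 0, 0, 0], [-0.066, -0.28, -0.012, 0, 0, 0]])

```text
clock: 11.1
tcp_pos: [0.5959, -0.0068, 0.0644]
orientation: [2.235, 2.207, 0.002]
contact_force: [0.2, 0.3, -0.7]
grip_width: -0.0001
gripper_force: 0.4
```

Run:
```python
from h import *
move([-.013,-.063,.062]);move([.013,-.023,.062])
```

```text
now [-15.1 -79.   64.4] F [ 0.18  0.33 -0.71] clock 11.1 ->shift [ 0.008 -0.064  0.009] turn [ 0.001 -0.    -0.003]
now [-15.1 -79.   64.4] F [ 0.18  0.33 -0.71] clock 11.1 ->shift [ 0.111 -0.224  0.009] turn [ 0.001 -0.    -0.003]
```

Call:
apply_moves(rows=[[0.008, -0.064, 0.005, 0, 0, 0], [0.028, -0.124, 0.006, 0, 0, 0], [0.064, -0.18, 0.006, 0, 0, 0], [0.112, -0.225, 0.006, 0, 0, 0], [0.165, -0.255, 0.006, 0, 0, 0]])

```text
clock: 11.72
tcp_pos: [0.532, 0.0365, 0.0624]
orientation: [-2.234, -2.208, 0.0]
contact_force: [0.6, -0.4, -0.9]
grip_width: -0.0001
gripper_force: 0.3
```

Run:
```python
from h import *
move([.045,-.008,.062])
```

```text
now [ 27.6 -14.8  62.4] F [ 0.6  -0.41 -0.93] clock 11.725 ->shift [ 0.069 -0.027  0.002] turn [-0.     0.    -0.002]
```

Call:
apply_moves(rows=[[0.03, -0.013, 0, 0, 0, 0], [0.055, -0.022, 0, 0, 0, 0], [0.072, -0.028, 0, 0, 0, 0], [0.082, -0.028, 0, 0, 0, 0], [0.082, -0.028, 0, 0, 0, 0]])

```text
clock: 12.35
tcp_pos: [0.5259, 0.0542, 0.0622]
orientation: [2.236, 2.205, -0.003]
contact_force: [-0.4, -4.3, 2.2]
grip_width: -0.0002
gripper_force: 2.5
```

The force of 4 N at the expected x suggests the keeper reached its end of travel. Backing off and checking.

Call:
apply_moves(rows=[[-0.06, 0, 0, 0, 0, 0], [-0.14, 0, -0.1, 0, 0, 0], [-0.3, 0, -0.3, 0, 0, 0], [-0.5, 0, -0.5, 0, 0, 0], [-0.75, 0, -0.6, 0, 0, 0]])

```text
clock: 12.98
tcp_pos: [0.5246, -0.1197, 0.2091]
orientation: [2.231, 2.208, 0.005]
contact_force: [1.7, -0.4, -0.9]
grip_width: -0.0001
gripper_force: 0.0
```

Run:
```python
from h import *
f=r.grab_frame("top");print(r.get_obs()["contact_force"])
cv2.imwrite("pics/end.png",cv2.resize(f["pixels"][160:250,165:305],None,fx=5,fy=5,interpolation=cv2.INTER_CUBIC)[:,:,::-1])
```

```text
[ 0.02684686 -7.69678598  2.82069074]
```

View pics/end.png

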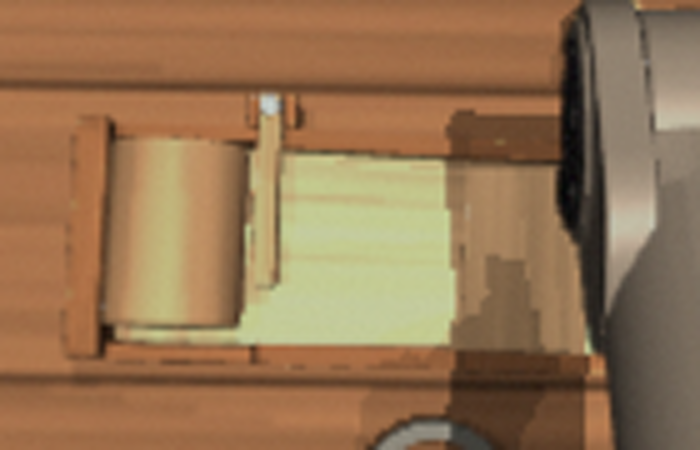

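The keeper runs from (270,100) to (265,285), straight across behind the round (105–245), which is home. I'll let the arm settle and then hand in.

Call:
apply_moves(rows=[[0, 0, -0.05, 0, 0, 0], [0, 0, -0.05, 0, 0, 0], [0, 0, -0.05, 0, 0, 0], [0, 0, -0.05, 0, 0, 0]])

```text
clock: 13.52
tcp_pos: [0.5235, -0.1177, 0.2183]
orientation: [-2.232, -2.209, 0.001]
contact_force: [1.0, -0.9, 0.3]
grip_width: -0.0001
gripper_force: 0.0
```

```bash
python3 -c "
from h import *
print(r.get_obs()['contact_force']);print(r.hand_in())"
```

```text
[ 1.02221632 -0.89820478  0.28031401]
the job is handed in; nothing more can be done
None
```

I handed the job in at about 13.5 s of the 64 s allowed: the last picture shows the round home against the stop, with the keeper fully across behind it and the hand clear; hand-in returned no verdict.

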